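Put the lids on the fruit pots

TASK

The fruit is portioned and ready for the fridge: put each of the four white lids on the glass pot that it fits (large round, small round, square, oblong), seated level all round with its plug down inside the mouth. Leave the pots standing upright where they are, spill nothing, and leave the spare yellow lid and the yoghurt jar alone.

Things in the scene. Friction and masses are not known exactly. Their poses are not given: they have to be found in the camera images.
- pot_large: Open clear glass pot, round, 104 mm in diameter, 55 mm high, walls 4 mm, with green grapes up to about 42 mm (the plug clears it); loose, 0.4 kg. Origin: centre of underside; z up. Takes lid_large, whose plug has 5 mm play all round in the mouth.
- pot_small: Open clear glass pot, round, 72 mm in diameter, 55 mm high, walls 4 mm, with blueberries up to about 42 mm (the plug clears it); loose, 0.4 kg. Origin: centre of underside; z up. Takes lid_small, whose plug has 5 mm play all round in the mouth.
- pot_square: Open clear glass pot, 84 mm square, 55 mm high, walls 4 mm, with orange-yellow mango cubes up to about 42 mm (the plug clears it); loose, 0.4 kg. Origin: centre of underside; z up, x and y square to its sides. Takes lid_square, whose plug has 5 mm play all round in the mouth.
- pot_oblong: Open clear glass pot, oblong, 110 mm (its x) by 76 mm (its y), 55 mm high, walls 4 mm, with red cherries up to about 42 mm (the plug clears it); loose, 0.4 kg. Origin: centre of underside; z up, x along its length. Takes lid_oblong, whose plug has 5 mm play all round in the mouth.
- lid_large: Large round lid, plug down on the counter; 44 mm high, 70 g. From its origin (centre of underside, z up) upward: grey plug 0-10 mm, 86 mm in diameter (lowest 4 mm drawn in 3 mm a side); white rim plate 10-16 mm, 114 mm in diameter; teal round knob, 26 mm in diameter, 16-44 mm. Seated: origin 45 mm above its pot's.
- lid_small: Small round lid, plug down on the counter; 44 mm high, 70 g. From its origin (centre of underside, z up) upward: grey plug 0-10 mm, 54 mm in diameter (lowest 4 mm drawn in 3 mm a side); white rim plate 10-16 mm, 82 mm in diameter; teal round knob, 26 mm in diameter, 16-44 mm. Seated: origin 45 mm above its pot's.
- lid_square: Square lid, plug down on the counter; 44 mm high, 70 g. From its origin (centre of underside, z up) upward: grey plug 0-10 mm, 66 mm square (lowest 4 mm drawn in 3 mm a side); white rim plate 10-16 mm, 94 mm square; teal bar grip, 50 mm (x) by 18 mm (y), 16-44 mm. Seated: origin 45 mm above its pot's. x along the bar, square to the sides; fits any of four ways round.
- lid_oblong: Oblong lid, plug down on the counter; 44 mm high, 70 g. From its origin (centre of underside, z up) upward: grey plug 0-10 mm, 92 by 58 mm (lowest 4 mm drawn in 3 mm a side); white rim plate 10-16 mm, 120 mm (its x) by 86 mm (its y); teal bar grip, 50 mm (x) by 18 mm (y), 16-44 mm. Seated: origin 45 mm above its pot's. x along its length; fits either of two ways round.
- lid_spare: Spare all-yellow round lid, 62 mm in diameter and 36 mm high, from another set; it fits none of the pots. Origin: centre of its underside. To be left where it lies.
- yoghurt_jar: Closed jar of pink yoghurt with a white cap, 68 mm in diameter and 90 mm high, standing farther out on the counter. Origin: centre of its underside. To be left where it stands.
There are look-alikes about, which are no part of the job. What is shaped like the lid_large but purple is not meant.

How it is judged:
By the outcome, as a careful person would: the job done as asked, in the order asked, and still so for the second after the job is handed in, with the robot touching nothing.
It also fails if it takes over 106 s, if anything falls off the work surface, if the arm or the gripper's body presses on something with over 40 N, if the wrist force passes 120 N, or if a joint passes its speed limit or range.

ROBOT

A 7-joint arm with a two-finger parallel gripper is mounted at the origin on the work surface. World frame = base frame: x ahead of the robot, y to its left, z up, the work surface at z = 0. Lengths are in mm, angles in rad, forces in N, time in s.
With the tool pointing down it reaches from about 400 to 875 mm from the base axis. Payload 4.4 kg.
Tool frame: the origin (TCP) lies midway between the tips of the shut fingers; the grasp point (between the pads) lies ctrl.grip_depth behind it (ctrl.grip_depth is the distance from the TCP to the grasp point, in mm); z points along the fingers, y is the line along which they close (so a half turn about z gives the same grasp; the last joint's range is limited). The gripper opens to 85 mm and grips with 20 to 120 N. Pads are 22 mm wide; open, the fingers measure 114 mm over their backs; the gripper's body (76 mm by 85 mm) begins 54 mm behind the grasp point. The pads swing forward as they close: fully open they stand 13 mm farther back than shut.
Start: joints at [1.078, 0.628, 0.038, 1.517, -0.027, 0.996, -0.02], TCP at [269.103, -591.694, 199.513] pointing down, gripper open.
Joint ranges: [-3.06, 3.06], [-0.37, 2.12], [-1.25, 1.32], [0.18, 2.47], [-1.1, 4.24], [0.23, 1.98], [-2.94, 2.94]. Speed limits (rad/s): [2.57, 2.57, 3.14, 3.14, 3.14, 3.14, 3.14].

INTERFACE

Orientations are given as [roll, pitch, yaw] about the fixed x, y, z axes, in that order (R = Rz(yaw) Ry(pitch) Rx(roll)).
In Python, from cell import ctrl gives the robot as it stands.
- The arm moves only by the tool carry_out, never from a script. Its argument "deltas" is one flat list of numbers, 7 for each row, row after row: the turn, a rotation vector about the tool's x, y, z in degrees, then the shift along the tool's x, y, z in m, then the closure, from -1 (fully open) to 1 (shut). In form: [wx, wy, wz, dx, dy, dz, claw, wx, wy, wz, dx, dy, dz, claw, ...]. A call has 1 to 12 rows; each row shifts and turns the commanded pose from where the row before left it, along the tool's axes as they then stand; what a row does not reach is not made up. A row lasts 1/8 s, in which the tool goes at most 62.5 mm and 10.7 degrees, less where a joint would pass 70% of its speed; a pose out of reach is approached as far as the arm can. A call with a gripper value outside its range is refused whole. The fingers move at their own pace and stop on an object; the grip force is fixed at half the most. Time passes only in rows, so rows that do not move let the fingers close. It gives the time, the measured TCP pose, the force, the opening and the grip force at its end, in the units of the state.
- ctrl.read_state(): the state, without advancing time (a new reading comes with each control period).
- ctrl.get_image(name): name is "scene" or "top" or "wrist"; returns the picture (420x560x3 uint8, red, green, blue); there is no depth.
- ctrl.calibration(name): a dict with "mtx" (3x3 intrinsics, pixels), "R" (3x3) and "t" (3): a world point X has camera coordinates R X + t. Camera axes: x right, y down, z forward; pixel columns grow to the right and rows downward; lengths in mm; the calibration is good to about 2 mm. A picture is of the moment at which its call begins: read the wrist's pose just before it. calibration takes no time and is no camera call; for the wrist camera it gives the pose at the moment of the call.
- ctrl.finish_job(): hands the job in; it is judged then, once.
The state is a dict: "clock": time; "qpos": joint angles; "qd": joint speeds; "tau": joint torques, N m; "eef_pos": TCP position; "tool_rot": TCP orientation; "force": force on the tool from outside, world axes, zero at the start; "torque": the same for the moment, N m; "width": finger opening in mm; "gripper_force": force on a finger pad.
Only numpy, scipy, OpenCV 4.12 (cv2) and the standard library are available. Lean on these libraries where they do the work, as an engineer would, in place of code of your own. Each camera call takes 0.05 s, during which the arm holds its last target. There are 200 camera calls.

## Working session

There is one attempt and no reset: what is moved stays moved. The work goes in short steps, Python scripts to look and compute and a tool call to move; the robot and the scene stay as the last step left them, time stands still between calls to the robot, and variables do not carry over. Pictures are saved under pics/ and viewed, at most 14 in all, crops included, and the job is handed in when it is done.

Besides the shell and the picture viewer there is one more tool, called by a JSON object that holds its "method" and its "body". carry_out: Moves the arm, as the interface text tells. Its arguments: {"type":"object","properties":{"deltas":{"type":"array"}},"required":["deltas"]}

```bash
mkdir -p pics; ls; python3 - <<'E'
from cell import ctrl
import cv2
print(ctrl.read_state(), ctrl.grip_depth)
for n in ("scene","top","wrist"):
    c=ctrl.calibration(n); print(n,{k:v.round(3).tolist() for k,v in c.items()})
    im=ctrl.get_image(n); cv2.imwrite(f"pics/{n}0.png",im[:,:,::-1])
E
```

```text
pics
{'clock': 0.0, 'qpos': array([ 1.07819293,  0.62934892,  0.03842074,  1.518412  , -0.02700959,
        0.99630298, -0.02001107]), 'qd': array([-7.11114016e-04, -5.17765206e-04,  1.69127733e-03, -1.07559673e-03,
        2.25018286e-03, -1.75680830e-06, -1.31254295e-03]), 'tau': array([-2.27560472e-04, -5.63411629e+01,  1.22629222e+00, -1.93448943e+01,
        1.09888767e-02,  1.04797538e-02,  6.43296914e-06]), 'eef_pos': array([ 268.81921038, -591.02296169,  198.57289222]), 'tool_rot': array([-3.13963864e+00,  6.48039403e-06,  4.26803283e-01]), 'force': array([0.44108934, 0.28247314, 0.33867673]), 'torque': array([ 0.00161912,  0.02459109, -0.06894387]), 'gripper_force': 0.0, 'width': 85.41568508684338} 18.700000000000003
scene {'mtx': [[426.532, 0.0, 281.191], [0.0, 426.532, 210.009], [0.0, 0.0, 1.0]], 'R': [[-0.789, 0.615, -0.009], [0.455, 0.574, -0.68], [-0.413, -0.541, -0.733]], 't': [399.931, -226.003, 1664.798]}
top {'mtx': [[479.398, 0.0, 287.255], [0.0, 479.398, 212.818], [0.0, 0.0, 1.0]], 'R': [[-0.001, -1.0, 0.022], [-0.996, -0.001, -0.084], [0.084, -0.022, -0.996]], 't': [-9.647, 519.896, 1397.668]}
wrist {'mtx': [[360.352, 0.0, 274.236], [0.0, 360.352, 211.181], [0.0, 0.0, 1.0]], 'R': [[0.414, -0.91, -0.002], [-0.861, -0.392, 0.323], [-0.295, -0.132, -0.946]], 't': [-649.398, -43.723, 381.561]}
```

View pics/top0.png

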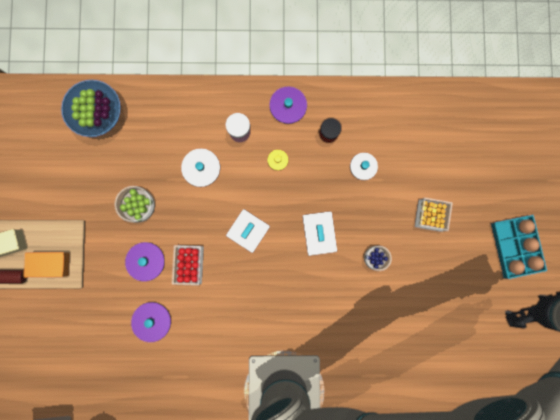

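View pics/scene0.png

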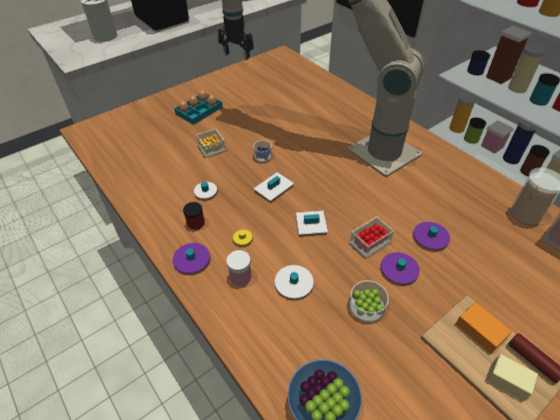

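Look-alikes in the top view:
- White lids (wanted): large (200,167), small (364,165), square (248,231), oblong (320,233).
- Lids to leave: purple at (144,262), (150,322) and (288,105), yellow spare at (278,160).
- Jars to leave: white-capped yoghurt (237,125), dark jar (330,130).
- Pots: grapes (134,204), cherries (187,265), mango (434,214), blueberries (377,258). The grape bowl (92,108) and egg box (519,245) are not pots.

I'll check these in a close crop and take first measurements.

```bash
cat > h.py <<'E'
import numpy as np, cv2
from cell import ctrl
def grab(n):
    c=ctrl.calibration(n); im=ctrl.get_image(n)[:,:,::-1].copy(); return im,c
def cast(px,z,c):
    px=np.atleast_2d(np.asarray(px,float))
    d=np.c_[px,np.ones(len(px))]@np.linalg.inv(c['mtx']).T@c['R']
    o=-c['R'].T@c['t']
    return o+d*((z-o[2])/d[:,2])[:,None]
def proj(X,c):
    q=(np.atleast_2d(X)@c['R'].T+c['t'])@c['mtx'].T; return q[:,:2]/q[:,2:]
def masks(im):
    h,s,v=[a.astype(int) for a in cv2.split(cv2.cvtColor(im,cv2.COLOR_BGR2HSV))]
    return dict(white=(s<45)&(v>170),teal=(h>82)&(h<105)&(s>110)&(v>60),
      green=(h>30)&(h<50)&(s>110)&(v>60),blue=(h>108)&(h<135)&(s>60)&(v<140),
      mango=(h>15)&(h<30)&(s>150)&(v>150),red=((h<6)|(h>174))&(s>170)&(v>80))
def blob(m,seed,r=45,hull=True):
    """biggest contour within r px of seed"""
    w=np.zeros(m.shape,np.uint8); cv2.circle(w,tuple(int(a) for a in seed),r,255,-1)
    k=cv2.bitwise_and(w,(m*255).astype(np.uint8))
    cs,_=cv2.findContours(k,cv2.RETR_EXTERNAL,cv2.CHAIN_APPROX_NONE)
    c=max(cs,key=cv2.contourArea); return cv2.convexHull(c)[:,0] if hull else c[:,0]
def rect(P):
    """world min-area rect: centre, sizes, angle (deg) of the long side"""
    (x,y),(a,b),t=cv2.minAreaRect(P[:,:2].astype(np.float32))
    if b>a: a,b,t=b,a,t+90
    return np.round([x,y,a,b,(t+90)%180-90],1)
E
python3 - <<'E'
from h import *
im,c=grab("top"); M=masks(im)
w=ctrl.calibration("wrist"); s=ctrl.read_state()
print("wrist cam pos",-w['R'].T@w['t'],"tcp",s['eef_pos'])
for n,p in dict(L=(200,167),S=(364,165),Q=(248,231),O=(320,233)).items():
    P=cast(blob(M['white']|M['teal'],p,26),13,c)
    t=cast(blob(M['teal'],p,14),40,c)
    (x,y),r=cv2.minEnclosingCircle(P[:,:2].astype(np.float32))
    print(n,"circle",np.round([x,y,2*r],1),"rect",rect(P),"grip",rect(t))
for n,p,k in (("pL",(134,204),"green"),("pO",(187,265),"red"),("pQ",(434,214),"mango"),("pS",(377,258),"blue")):
    print(n,rect(cast(blob(M[k],p,22),40,c)))
cv2.imwrite("pics/crop.png",cv2.resize(im[130:310,100:460],None,fx=2.2,fy=2.2,interpolation=cv2.INTER_CUBIC))
E
```

```text
wrist cam pos [ 343.76883747 -558.18882844  373.90974408] tcp [ 268.93996086 -591.33056593  198.93409305]
L circle [657.3 250.4 114.3] rect [6.568e+02 2.496e+02 1.121e+02 1.104e+02 6.000e-01] grip [656.1 249.7  18.   17.6   0.8]
S circle [ 662.7 -240.1   82.4] rect [ 662.7 -240.1   80.3   78.9  -45.2] grip [ 662.1 -238.1   21.4   16.7  -45.1]
Q circle [467.9 107.9 125.5] rect [467.9 108.   94.6  94.5 -32.5] grip [467.4 107.4  44.3  12.9 -33.4]
O circle [ 460.4 -105.   141.5] rect [ 460.4 -105.1  121.    87.1    7.6] grip [ 460.7 -105.1   44.5   14.1    7.8]
pL [543.4 433.3  70.7  68.7  57.8]
pO [367.1 280.   92.9  55.6  -2. ]
pQ [ 514.5 -442.    65.8   62.5   -9.6]
pS [ 388.3 -270.1   45.1   44.5   38.2]
```

View pics/crop.png

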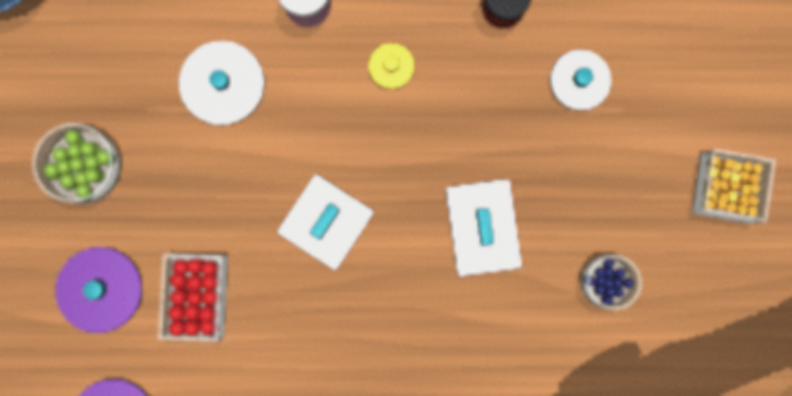

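The crop confirms all four white lids and four pots, and the plate sizes match the description. Next I move to a viewpoint covering the mango and blueberry pots.

{"method": "carry_out", "body": {"deltas": [0,0,0,0.0513,-0.0232,0,-1,0,0,0,0.0513,-0.0232,0,-1,0,0,0,0.0513,-0.0232,0,-1,0,0,0,0.0513,-0.0232,0,-1,0,0,0,0.0513,-0.0232,0,-1,0,0,0,0.0513,-0.0232,0,-1,0,0,0,0,0,0,-1,0,0,0,0,0,0,-1]}}

```text
clock: 1.2
eef_pos: [491.2, -337.8, 199.3]
tool_rot: [3.142, 0.001, 0.427]
force: [-0.4, 0.2, 0.6]
width: 85.8
gripper_force: 0.0
```

```bash
python3 - <<'E'
from h import *
s=ctrl.read_state(); print(s['eef_pos'],s['tool_rot'],s['qpos'],s['clock'])
im,c=grab("wrist"); np.savez("v1.npz",im=im,**c); cv2.imwrite("pics/w1.png",im)
print(proj([[388,-270,55],[514,-442,55]],c))
E
```

```text
[ 491.20767424 -337.8491344   199.33427285] [3.14155455e+00 1.04153157e-03 4.27079847e-01] [ 0.53226792  0.54990049  0.03540529  1.67421418 -0.02215995  0.91841585
 -0.56779537] 1.2
[[166.24949122 248.60647636]
 [385.6772036  206.10161778]]
```

View pics/w1.png

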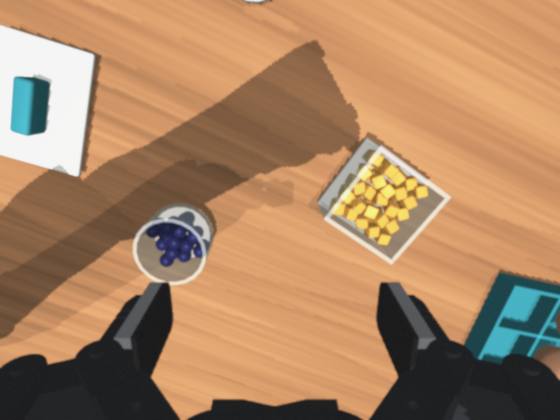

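The view shows the blueberry rim as a ring around (171,250), radius about 37 px. The mango rim has corners near (384,148), (449,198), (391,261) and (327,215). I'll fit both rims at z=55.

```bash
cat >> h.py <<'E'
def rimfit(im,c,p0,half,ang=0,rnd=False,zz=55,smax=75,vmin=150):
    """bright pale pixels on plane z cast; least-squares fit of a rim of known mid-wall size"""
    from scipy.optimize import least_squares
    h,s,v=[a.astype(int) for a in cv2.split(cv2.cvtColor(im,cv2.COLOR_BGR2HSV))]
    ys,xs=np.nonzero((s<smax)&(v>vmin)); P=cast(np.c_[xs,ys],zz,c)[:,:2]
    def res(q,P):
        d=P-q[:2]
        if rnd: return np.hypot(*d.T)-half[0]
        a=np.deg2rad(q[2]); u=d@np.array([[np.cos(a),-np.sin(a)],[np.sin(a),np.cos(a)]])
        e=np.abs(u)-half; return np.where((e>0).all(1),np.hypot(*e.T),e.max(1))
    q=np.array([*p0,ang],float)
    for tol in (9,6,4,3,3):
        k=P[np.abs(res(q,P))<tol]; q=least_squares(res,q,args=(k,),loss='soft_l1').x
    r=res(q,P); n=(np.abs(r)<3).sum(); 
    cov=np.histogram(np.arctan2(*(P[np.abs(r)<3]-q[:2]).T),12)[0]
    print("fit",q.round(2),"n",n,"cover",cov,"rms",np.sqrt((r[np.abs(r)<3]**2).mean()).round(2)); return q
E
python3 - <<'E'
from h import *
d=np.load("v1.npz"); im=d['im']; c={k:d[k] for k in('mtx','R','t')}
P=cast([(384,148),(449,198),(391,261),(327,215)],55,c); print(rect(P))
S0=cast([(171,250)],55,c)[0]; print(S0)
for v in (140,170):
  rimfit(im,c,S0[:2],[34],rnd=True,vmin=v)
  r=rect(P); rimfit(im,c,r[:2],np.array([40,40]),r[4],vmin=v)
E
```

```text
[ 514.2 -444.1   80.9   79.8   78.1]
[ 388.50237518 -274.68984832   55.        ]
fit [ 389.54 -274.09    0.  ] n 913 cover [ 88  97  94  94 101  99  71  63  68  24  50  64] rms 1.76
fit [ 513.04 -442.56   80.  ] n 1852 cover [131 176 141 116 175 130 119 188 180 139 187 170] rms 1.59
fit [ 385.69 -273.79    0.  ] n 778 cover [77 75 51 77 77 71 61 53 64 51 55 66] rms 1.27
fit [ 512.81 -443.06   80.02] n 1738 cover [118 159 130 104 159 121 105 186 179 140 182 155] rms 1.47
```

```bash
python3 - <<'E'
from h import *
d=np.load("v1.npz"); im=d['im']; c={k:d[k] for k in('mtx','R','t')}
for v in (185,200): 
  q=rimfit(im,c,(388.5,-274.5),[34],rnd=True,vmin=v); rimfit(im,c,(513,-443),np.array([40,40]),80,vmin=v)
t=np.linspace(0,2*np.pi,200)
ov=cv2.resize(im[130:300,100:480],None,fx=2,fy=2,interpolation=cv2.INTER_CUBIC)
def draw(x,col): 
  cv2.polylines(ov,[((x-[100,130])*2).astype(np.int32)],True,col,1)
for r in (32,36): draw(proj(np.c_[q[0]+r*np.cos(t),q[1]+r*np.sin(t),0*t+55],c),(0,0,255))
a=np.deg2rad(80);B=np.array([[1,1],[1,-1],[-1,-1],[-1,1]])@np.array([[np.cos(a),np.sin(a)],[-np.sin(a),np.cos(a)]])
for h in (38,42): draw(proj(np.c_[B*h+[513,-443],[55]*4],c),(0,0,255))
cv2.imwrite("pics/ov1.png",ov)
E
```

```text
fit [ 385.58 -273.79    0.  ] n 647 cover [69 71 43 69 68 70 48 31 42 38 42 56] rms 1.16
fit [ 512.68 -443.18   80.05] n 1641 cover [110 146 121  99 148 119 101 178 174 134 173 138] rms 1.39
fit [ 385.61 -273.81    0.  ] n 476 cover [66 65 37 64 65 67 32  5 15 11 11 38] rms 1.12
fit [ 512.56 -443.29   80.16] n 1536 cover [101 137 111  93 133 110  95 171 166 122 163 134] rms 1.31
```

View pics/ov1.png

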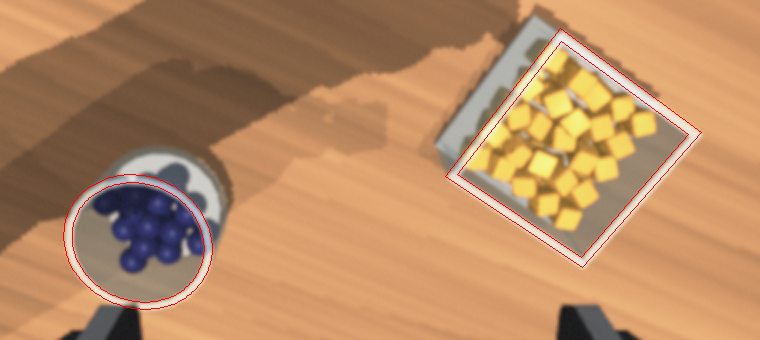

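The fitted rims overlay the picture exactly: pot_small at (385.6,-273.8), pot_square at (512.7,-443.2) turned 80°. Next, above the small lid.

{"method": "carry_out", "body": {"deltas": [0,0,0,0.0491,-0.0045,0.015,-1,0,0,0,0.0491,-0.0045,0.015,-1,0,0,0,0.0491,-0.0045,0.015,-1,0,0,0,0.0491,-0.0045,0.015,-1,0,0,0,0,0,0,-1,0,0,0,0,0,0,-1]}}

```text
clock: 2.0
eef_pos: [661.6, -242.3, 139.1]
tool_rot: [3.141, 0.002, 0.424]
force: [-0.3, -1.2, 0.5]
width: 85.6
gripper_force: 0.0
```

```bash
cat >> h.py <<'E'
def todelta(tgt,yaw=None):
    """print tool-axis shift (mm) and turn about tool z (deg) to a world target with the tool down"""
    s=ctrl.read_state(); p=s['eef_pos']; y=s['tool_rot'][2]; d=np.array(tgt)-p; c,k=np.cos(y),np.sin(y)
    w=0 if yaw is None else -((yaw-np.rad2deg(y)+90)%180-90)
    print("pos",p.round(1),"rot",s['tool_rot'].round(4),"-> tool dx dy dz",np.round([c*d[0]+k*d[1],k*d[0]-c*d[1],-d[2]],1),"wz",round(w,2),"clk",s['clock'],"q7",s['qpos'][6].round(2))
def lidlook(p,name,r=120):
    im,c=grab("wrist"); M=masks(im); cv2.imwrite(f"pics/{name}.png",im)
    a=proj([[*p,13]],c)[0]; P=cast(blob(M['white']|M['teal'],a,r),13,c)
    g=blob(M['teal'],proj([[*p,44]],c)[0],r)
    (x,y),rr=cv2.minEnclosingCircle(P[:,:2].astype(np.float32))
    print("plate circle",np.round([x,y,2*rr],1),"rect",rect(P),"grip",rect(cast(g,40,c))); return im,c
E
python3 - <<'E'
from h import *
todelta((662.5,-240,21)); lidlook((662.5,-240),"w2")
E
```

```text
pos [ 661.6 -242.3  139.1] rot [3.141e+00 2.000e-03 4.243e-01] -> tool dx dy dz [  1.8  -1.7 118.1] wz 0 clk 2.0 q7 -0.81
plate circle [ 660.4 -242.2   81.8] rect [ 664.5 -245.7   81.3   70.    49.3] grip [ 663.  -240.4   27.7   23.7   38.5]
```

View pics/w2.png

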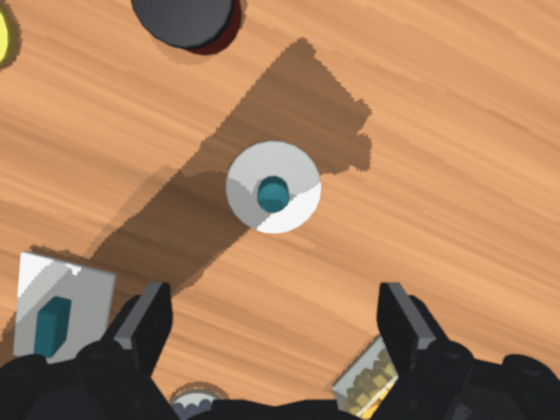

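The knob is at (273,194), centred between the fingers, and its cast position (663,-240.4) agrees with the top view. I'll descend and grip.

{"method": "carry_out", "body": {"deltas": [0,0,0,0.0018,-0.0017,0.04,-1,0,0,0,0,0,0.04,-1,0,0,0,0,0,0.03,-1,0,0,0,0,0,0.011,-1,0,0,0,0,0,0,1,0,0,0,0,0,0,1,0,0,0,0,0,0,1,0,0,0,0,0,0,1,0,0,0,0,0,0,1,0,0,0,0,0,0,1]}}

```text
clock: 3.3
eef_pos: [664.0, -237.5, 18.6]
tool_rot: [3.142, -0.0, 0.427]
force: [-0.4, 0.1, -1.2]
width: -0.1
gripper_force: 0.0
```

```bash
python3 - <<'E'
from h import *
todelta((385.6,-273.8,140)); s=ctrl.read_state(); print(s['width'],s['gripper_force'],s['force'])
E
```

```text
pos [ 664.  -237.5   18.6] rot [ 3.1415e+00 -1.0000e-04  4.2690e-01] -> tool dx dy dz [-268.4  -82.3 -121.4] wz 0 clk 3.3 q7 -0.81
-0.06916736504629867 0.0 [-0.42171279  0.0624253  -1.1845547 ]
```

The fingers shut on nothing, so I'll look.

```bash
python3 - <<'E'
from h import *
im,c=grab("wrist"); im2,c2=grab("top")
s=proj([ctrl.read_state()['eef_pos']],c2)[0].astype(int); print(s, proj([ctrl.read_state()['eef_pos']],c))
cr=cv2.resize(im2[110:220,310:420],(420,420),interpolation=cv2.INTER_CUBIC)
cv2.imwrite("pics/w3.png",cv2.resize(np.hstack([im,cr]),None,fx=.8,fy=.8))
E
```

```text
[362 165] [[273.27536246 250.30158643]]
```

View pics/w3.png

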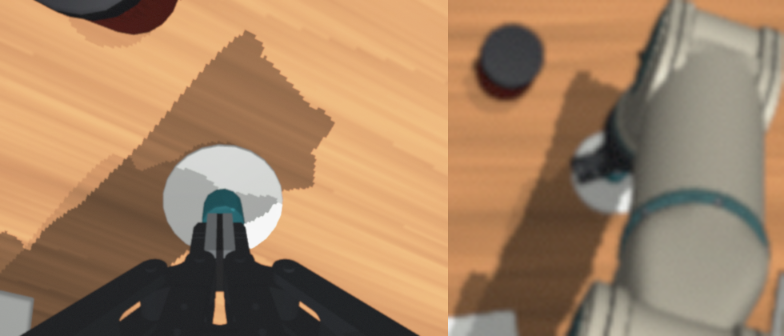

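The closed fingers stand over the knob in the wrist view, with tips near (273,265) and the TCP projecting to (273,250). It looks as if the tips are higher than I assumed. I'll check from the side with the scene camera.

```bash
python3 - <<'E'
from h import *
im,c=grab("scene"); w,cw=grab("wrist"); e=ctrl.read_state()['eef_pos']
p=proj([e],c)[0]; print(p,proj([e+[0,0,30]],c), e, proj([e],cw))
x,y=p.astype(int)-35
a=cv2.resize(im[y:y+70,x:x+70],(400,400),interpolation=cv2.INTER_CUBIC)
b=cv2.resize(w[170:310,203:343],(400,400),interpolation=cv2.INTER_CUBIC)
cv2.imwrite("pics/s3.png",np.hstack([a,b])); print(x,y)
E
```

```text
[204.71772492 189.37581063] [[203.50933957 183.20024908]] [ 663.92873366 -237.52403656   18.44999595] [[273.26193635 250.24260384]]
169 154
```

View pics/s3.png

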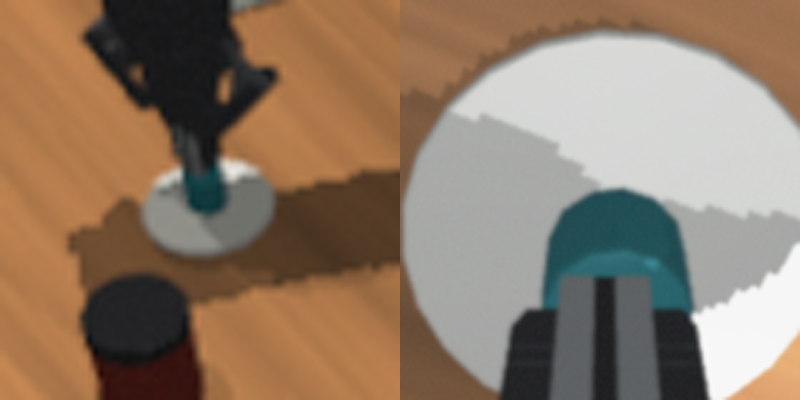

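Both views put the shut tips about 30 mm above the reported TCP, clear over the knob. The lid is untouched. I'll open, go lower in steps and close while watching force and width.

{"method": "carry_out", "body": {"deltas": [0,0,0,0,0,0,-1,0,0,0,0,0,0,-1,0,0,0,-0.002,0.002,0,-1,0,0,0,0,0,0,-1,0,0,0,0,0,0.012,-1,0,0,0,0,0,0.01,-1,0,0,0,0,0,0,1,0,0,0,0,0,0,1,0,0,0,0,0,0,1,0,0,0,0,0,0,1,0,0,0,0,0,0,1]}}

```text
clock: 4.88
eef_pos: [663.6, -240.4, -2.8]
tool_rot: [3.141, -0.001, 0.427]
force: [-0.4, -0.1, 3.5]
width: 23.4
gripper_force: 59.0
```

```bash
python3 - <<'E'
from h import *
im,c=grab("scene"); w,cw=grab("wrist"); e=ctrl.read_state()['eef_pos']
p=proj([e],c)[0]; x,y=p.astype(int)-35
a=cv2.resize(im[y:y+70,x:x+70],(400,400),interpolation=cv2.INTER_CUBIC)
b=cv2.resize(w[160:320,193:353],(400,400),interpolation=cv2.INTER_CUBIC)
cv2.imwrite("pics/s4.png",np.hstack([a,b])); print(x,y,p,proj([e],cw),proj([[662.5,-240,44]],cw))
E
```

```text
170 158 [205.22571648 193.14453809] [[273.33177451 250.31362904]] [[271.09607847 300.48324173]]
```

View pics/s4.png

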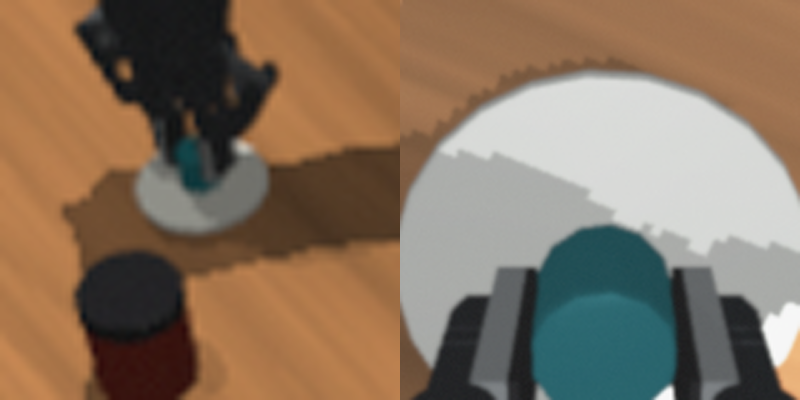

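The fingers now hold the knob on both sides (knob cap around (600,330) in the right panel). Lift and carry to pot_small.

{"method": "carry_out", "body": {"deltas": [0,0,0,0,0,-0.02,1,0,0,0,0,0,-0.04,1,0,0,0,0,0,-0.05,1,0,0,0,-0.0444,-0.0139,0,1,0,0,0,-0.0444,-0.0139,0,1,0,0,0,-0.0444,-0.0139,0,1,0,0,0,-0.0444,-0.0139,0,1,0,0,0,-0.0444,-0.0139,0,1,0,0,0,-0.0442,-0.0142,0,1,0,0,0,0,0,0,1,0,0,0,0,0,0,1]}}

```text
clock: 6.35
eef_pos: [387.2, -274.7, 107.4]
tool_rot: [3.14, -0.002, 0.427]
force: [0.9, -0.4, -0.7]
width: 23.9
gripper_force: 58.9
```

```bash
python3 - <<'E'
from h import *
todelta((386.5,-274.1,42)); s=ctrl.read_state(); print(s['width'],s['force'])
im,c=grab("wrist"); e=s['eef_pos']; cv2.imwrite("pics/w5.png",im)
z=e[2]+2.8+13
h,sa,v=[a.astype(int) for a in cv2.split(cv2.cvtColor(im,cv2.COLOR_BGR2HSV))]
m=((sa<40)&(v>110)).astype(np.uint8); print(proj([[e[0],e[1],z]],c))
hull=blob(m>0,proj([[e[0],e[1],z]],c)[0],150); print(rect(cast(hull,z,c)))
rimfit(im,c,(385.6,-273.8),[34],rnd=True)
E
```

```text
pos [ 387.2 -274.7  107.4] rot [ 3.1397e+00 -1.7000e-03  4.2670e-01] -> tool dx dy dz [-0.4 -0.9 65.4] wz 0 clk 6.35 q7 -0.58
23.943112057491437 [ 0.86469548 -0.4318783  -0.71582017]
[[273.30334218 263.93984895]]
[ 400.4 -269.2   81.6   75.3  -65.6]
fit [ 385.74 -273.4     0.  ] n 1328 cover [167   0   0   0   0 128 106 204 167 188 148 220] rms 1.55
```

View pics/w5.png

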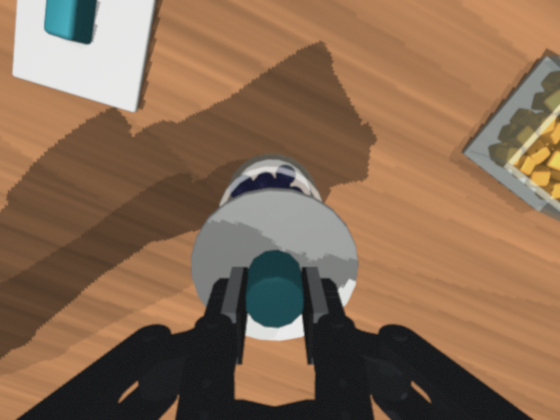

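The lid plate is centred at (274,264), where the TCP predicts it, and level. The blueberry pot rim is behind it at (270,170). I'll lower it on.

{"method": "carry_out", "body": {"deltas": [0,0,0,-0.0011,-0.0015,0.03,1,0,0,0,0,0,0.015,1,0,0,0,0,0,0.01,1,0,0,0,0,0,0.006,1,0,0,0,0,0,0.003,1,0,0,0,0,0,0,1]}}

```text
clock: 7.15
eef_pos: [384.6, -273.4, 42.7]
tool_rot: [3.141, -0.0, 0.427]
force: [1.1, -1.0, 0.3]
width: 23.2
gripper_force: 58.8
```

{"method": "carry_out", "body": {"deltas": [0,0,0,0,0,0.001,1,0,0,0,0,0,0,-1,0,0,0,0,0,0,-1,0,0,0,0,0,0,-1,0,0,0,0,0,0,-1,0,0,0,0,0,-0.02,-1,0,0,0,0,0,-0.05,-1,0,0,0,0,0,-0.06,-1,0,0,0,0,0,0,-1]}}

```text
clock: 8.28
eef_pos: [387.1, -275.2, 175.6]
tool_rot: [3.134, -0.005, 0.427]
force: [0.1, 0.0, -0.6]
width: 85.6
gripper_force: 0.0
```

```bash
cat >> h.py <<'E'
def lidseat(p,r=150,z=58,save=None):
    """plate outline of a seated lid (plate z 55..61) from the wrist camera"""
    im,c=grab("wrist"); h,s,v=[a.astype(int) for a in cv2.split(cv2.cvtColor(im,cv2.COLOR_BGR2HSV))]
    m=((s<40)&(v>110))|masks(im)['teal']; hull=blob(m,proj([[*p,z]],c)[0],r); print("seat",rect(cast(hull,z,c)),proj([[*p,z]],c))
    if save: cv2.imwrite(f"pics/{save}.png",im)
E
python3 - <<'E'
from h import *
lidseat((385.6,-273.8),130,save="w6")
todelta((460.5,-105,140),98)
todelta((460.5,-105,140),7.7)
E
```

```text
seat [ 382.4 -274.6   81.6   81.2   66.7] [[270.42881189 192.38878182]]
pos [ 385.5 -274.1  173.4] rot [ 3.1376e+00 -2.7000e-03  4.2670e-01] -> tool dx dy dz [ 138.2 -122.9   33.4] wz -73.55 clk 8.325 q7 -0.58
pos [ 385.5 -274.1  173.4] rot [ 3.1376e+00 -2.7000e-03  4.2670e-01] -> tool dx dy dz [ 138.2 -122.9   33.4] wz 16.75 clk 8.325 q7 -0.58
```

View pics/w6.png

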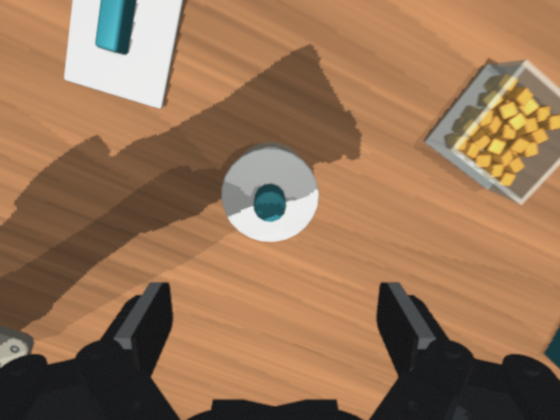

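The plate reads 81.6 × 81.2 mm at z=58, so lid_small is seated level. Next, a look at the left pots with the gripper empty.

{"method": "carry_out", "body": {"deltas": [0,0,0,0.0308,-0.0454,-0.0022,-1,0,0,0,0.0308,-0.0454,-0.0022,-1,0,0,0,0.0308,-0.0454,-0.0022,-1,0,0,0,0.0308,-0.0454,-0.0022,-1,0,0,0,0.0308,-0.0454,-0.0022,-1,0,0,0,0.0308,-0.0454,-0.0022,-1,0,0,0,0.0308,-0.0454,-0.0022,-1,0,0,0,0.0308,-0.0454,-0.0022,-1,0,0,0,0.0308,-0.0454,-0.0022,-1,0,0,0,0.0308,-0.0454,-0.0022,-1,0,0,0,0.0308,-0.0454,-0.0022,-1,0,0,0,0.0308,-0.0454,-0.0022,-1]}}

```text
clock: 9.82
eef_pos: [494.5, 376.5, 195.8]
tool_rot: [3.14, 0.003, 0.427]
force: [1.4, 0.6, -0.2]
width: 85.5
gripper_force: 0.0
```

{"method": "carry_out", "body": {"deltas": [0,0,0,0,0,0,-1,0,0,0,0,0,0,-1]}}

```text
clock: 10.07
eef_pos: [494.4, 374.2, 195.9]
tool_rot: [3.14, 0.004, 0.427]
force: [0.7, -0.4, -0.1]
width: 85.5
gripper_force: 0.0
```

```bash
python3 - <<'E'
from h import *
im,c=grab("wrist"); np.savez("v2.npz",im=im,**c)
L=rimfit(im,c,(543,433),[50],rnd=True,vmin=190)
O=rimfit(im,c,(367,280),np.array([53,36]),-2,vmin=190)
L2=rimfit(im,c,(543,433),[50],rnd=True,vmin=160)
O2=rimfit(im,c,(367,280),np.array([53,36]),-2,vmin=160)
t=np.linspace(0,2*np.pi,200); dr=lambda x:cv2.polylines(im,[x.astype(np.int32)],True,(0,0,255),1)
for r in (48,52): dr(proj(np.c_[L[0]+r*np.cos(t),L[1]+r*np.sin(t),0*t+55],c))
a=np.deg2rad(O[2]);R=np.array([[np.cos(a),np.sin(a)],[-np.sin(a),np.cos(a)]])
for h in (-2,2): dr(proj(np.c_[(np.array([[1,1],[1,-1],[-1,-1],[-1,1]])*[53+h,36+h])@R+O[:2],[55]*4],c))
cv2.imwrite("pics/w7.png",im); todelta((467.9,108,140),-32.8)
E
```

```text
fit [542.38 435.14   0.  ] n 856 cover [ 60  89  88  84  91 104 111 120  92   3   3  11] rms 0.9
fit [365.69 278.27  -2.29] n 299 cover [56 47 41 46 39  0 10 11  0 12 17 20] rms 0.96
fit [542.4  435.06   0.  ] n 1670 cover [100 127 134 131 144 159 168 173 151 138 128 117] rms 1.07
fit [366.24 278.51  -2.24] n 926 cover [ 51 104  96  99  96  45  52  93  94  59  84  53] rms 1.1
pos [494.8 373.5 196.4] rot [3.1397e+00 3.1000e-03 4.2550e-01] -> tool dx dy dz [-134.2  230.7   56.4] wz 57.18 clk 10.125 q7 -1.86
```

View pics/w7.png

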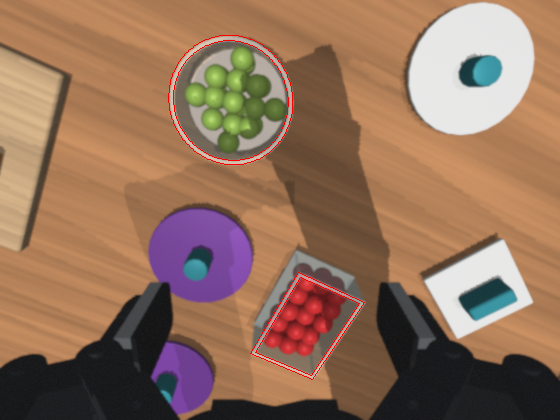

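Both fits overlay the rims: grapes ring centred at (231,100), pot_large (542.4,435.1); cherries at (308,326), pot_oblong (366.1,278.4) turned -2.3°. Next, the large white lid, seen at (471,69).

{"method": "carry_out", "body": {"deltas": [0,0,0,0.0242,0.0449,0.019,-1,0,0,0,0.0242,0.0449,0.019,-1,0,0,0,0.0242,0.0449,0.019,-1,0,0,0,0.0242,0.0449,0.019,-1,0,0,0,0,0,0,-1,0,0,0,0,0,0,-1,0,0,0,0,0,0,-1]}}

```text
clock: 11.0
eef_pos: [656.8, 253.5, 122.6]
tool_rot: [-3.141, -0.0, 0.428]
force: [-0.5, 1.3, -0.1]
width: 85.7
gripper_force: 0.0
```

```bash
sed -i "s/white=(s<45)&(v>170)/white=(s<40)\&(v>110)/" h.py; python3 - <<'E'
from h import *
lidlook((657,250),"w8"); todelta((657,250,-3))
E
```

```text
plate circle [655.4 248.9 114.8] rect [655.4 248.9 114.  113.9  -8.3] grip [658.  250.1  29.1  23.4  24.6]
pos [656.9 253.6 122.7] rot [-3.1407e+00 -6.0000e-04  4.2860e-01] -> tool dx dy dz [ -1.4   3.3 125.7] wz 0 clk 11.05 q7 -1.58
```

{"method": "carry_out", "body": {"deltas": [0,0,0,-0.0025,0.0034,0.05,-1,0,0,0,0,0,0.045,-1,0,0,0,0,0,0.02,-1,0,0,0,0,0,0.011,-1,0,0,0,0,0,0,-1,0,0,0,0,0,0,1,0,0,0,0,0,0,1,0,0,0,0,0,0,1,0,0,0,0,0,0,1,0,0,0,0,0,0,1]}}

```text
clock: 12.3
eef_pos: [657.5, 248.3, -3.1]
tool_rot: [3.142, -0.001, 0.427]
force: [-0.3, -0.0, 5.4]
width: 23.4
gripper_force: 59.1
```

```bash
python3 - <<'E'
from h import *
todelta((542.4,435.1,110))
E
```

```text
pos [657.5 248.3  -3.1] rot [ 3.1415e+00 -1.4000e-03  4.2660e-01] -> tool dx dy dz [ -27.5 -217.7 -113.1] wz 0 clk 12.3 q7 -1.58
```

{"method": "carry_out", "body": {"deltas": [0,0,0,0,0,-0.02,1,0,0,0,0,0,-0.045,1,0,0,0,0,0,-0.05,1,0,0,0,-0.0069,-0.0434,0,1,0,0,0,-0.0069,-0.0434,0,1,0,0,0,-0.0069,-0.0434,0,1,0,0,0,-0.0069,-0.0434,0,1,0,0,0,0,-0.0434,0,1,0,0,0,0,0,0,1,0,0,0,0,0,0,1]}}

```text
clock: 13.55
eef_pos: [542.3, 433.6, 111.5]
tool_rot: [3.141, -0.0, 0.427]
force: [0.6, -1.0, -0.5]
width: 23.9
gripper_force: 59.0
```

```bash
cat >> h.py <<'E'
def held(off=3.1):
    """plate of the held lid, left/right/top/bottom px extents and world centre (plate at TCP+off+13)"""
    e=ctrl.read_state()['eef_pos']; im,c=grab("wrist"); z=e[2]+off+13
    m=(masks(im)['white']|masks(im)['teal']).astype(np.uint8)
    a=proj([[e[0],e[1],z]],c)[0].astype(int)
    cs,_=cv2.findContours(m,cv2.RETR_EXTERNAL,cv2.CHAIN_APPROX_NONE)
    cs=[k for k in cs if cv2.contourArea(k)>300 and np.abs(cv2.boundingRect(k)[0]+cv2.boundingRect(k)[2]/2-a[0])<130 and cv2.boundingRect(k)[1]>a[1]-180]
    P=cast(cv2.convexHull(np.vstack(cs))[:,0],z,c)
    (x,y),r=cv2.minEnclosingCircle(P[:,:2].astype(np.float32))
    print("held: circle",np.round([x,y,2*r],1),"rect",rect(P),"tcp",e.round(1),"w",ctrl.read_state()['width'].round(1)); cv2.imwrite("pics/held.png",im)
    return im,c
E
python3 - <<'E'
from h import *
im,c=held(); rimfit(im,c,(542.4,435.1),[50],rnd=True,vmin=160); todelta((542.4,435.1,42))
E
```

```text
Traceback (most recent call last):
  File "h.py", line 69, in held
    print("held: circle",np.round([x,y,2*r],1),"rect",rect(P),"tcp",e.round(1),"w",ctrl.read_state()['width'].round(1)); cv2.imwrite("pics/held.png",im)
                                                                                   ^^^^^^^^^^^^^^^^^^^^^^^^^^^^^^^^
AttributeError: 'float' object has no attribute 'round'
```

```bash
sed -i "s/ctrl.read_state()\['width'\].round(1)/ctrl.read_state()['width']/" h.py
python3 - <<'E'
from h import *
im,c=held(); rimfit(im,c,(542.4,435.1),[50],rnd=True,vmin=160); todelta((542.4,435.1,42))
E
```

```text
held: circle [544.8 432.3 123. ] rect [542.5 430.9 115.3 112.9  79.3] tcp [543.  432.6 111.3] w 23.78069999951651
fit [541.49 434.77   0.  ] n 2452 cover [143   0   0   0  59 330 292 366 311 302 339 310] rms 1.68
pos [543.2 432.3 111.3] rot [ 3.1401e+00 -4.0000e-04  4.2450e-01] -> tool dx dy dz [ 0.4 -2.9 69.3] wz 0 clk 13.65 q7 -1.88
```

{"method": "carry_out", "body": {"deltas": [0,0,0,0.0011,-0.0024,0.03,1,0,0,0,0,0,0.018,1,0,0,0,0,0,0.012,1,0,0,0,0,0,0.006,1,0,0,0,0,0,0.002,1,0,0,0,0,0,0,1]}}

```text
clock: 14.4
eef_pos: [542.3, 437.0, 43.4]
tool_rot: [-3.141, -0.001, 0.427]
force: [0.7, -0.2, -0.7]
width: 24.0
gripper_force: 59.0
```

{"method": "carry_out", "body": {"deltas": [0,0,0,0,0.001,0.0015,1,0,0,0,0,0,0,-1,0,0,0,0,0,0,-1,0,0,0,0,0,0,-1,0,0,0,0,0,0,-1,0,0,0,0,0,-0.02,-1,0,0,0,0,0,-0.05,-1,0,0,0,0,0,-0.06,-1,0,0,0,0,0,0,-1]}}

```text
clock: 15.52
eef_pos: [546.0, 438.9, 179.4]
tool_rot: [-3.138, -0.013, 0.427]
force: [0.3, 0.3, -0.1]
width: 85.3
gripper_force: 0.0
```

```bash
python3 - <<'E'
from h import *
lidseat((542.4,435.1),130)
todelta((467.9,108,130),-32.8)
E
```

```text
seat [541.4 434.6 114.  113.5   4.4] [[276.53342066 196.77876329]]
pos [544.2 437.3 176. ] rot [-3.1396 -0.0072  0.4267] -> tool dx dy dz [-205.7  268.3   46. ] wz 57.25 clk 15.575 q7 -1.88
```

lid_large is seated: 114 × 113.5 mm at z=58, centred within 1 mm. Next, the square lid.

{"method": "carry_out", "body": {"deltas": [0,0,0,-0.0294,0.0383,0.0066,-1,0,0,0,-0.0294,0.0383,0.0066,-1,0,0,0,-0.0294,0.0383,0.0066,-1,0,0,0,-0.0294,0.0383,0.0066,-1,0,0,0,-0.0294,0.0383,0.0066,-1,0,0,0,-0.0294,0.0383,0.0066,-1,0,0,0,-0.0294,0.0383,0.0066,-1,0,0,9.5,0,0,0,-1,0,0,9.5,0,0,0,-1,0,0,9.5,0,0,0,-1,0,0,9.5,0,0,0,-1,0,0,9.5,0,0,0,-1]}}

```text
clock: 17.08
eef_pos: [465.1, 106.4, 124.8]
tool_rot: [3.141, 0.001, -0.408]
force: [0.1, 0.1, -0.6]
width: 85.1
gripper_force: 0.0
```

{"method": "carry_out", "body": {"deltas": [0,0,9.5,0,0,0,-1,0,0,0,0,0,0,-1,0,0,0,0,0,0,-1]}}

```text
clock: 17.45
eef_pos: [465.6, 106.7, 125.0]
tool_rot: [3.141, 0.001, -0.565]
force: [-0.4, 0.5, -0.4]
width: 85.3
gripper_force: 0.0
```

```bash
python3 - <<'E'
from h import *
lidlook((467.9,108),"w9",115); todelta((467.9,108,-3.5),-32.8)
E
```

```text
plate circle [466.1 106.8 131.4] rect [466.2 107.1  94.7  94.5 -32.9] grip [467.9 105.6  51.5  16.1 -33.1]
pos [465.7 106.7 125.1] rot [ 3.1413e+00  5.0000e-04 -5.6570e-01] -> tool dx dy dz [  1.1  -2.3 128.6] wz 0.39 clk 17.5 q7 -2.2
```

{"method": "carry_out", "body": {"deltas": [0,0,0.5,0.0008,-0.0012,0.05,-1,0,0,0,0,0,0.045,-1,0,0,0,0,0,0.02,-1,0,0,0,0,0,0.0136,-1,0,0,0,0,0,0,-1,0,0,0,0,0,0,1,0,0,0,0,0,0,1,0,0,0,0,0,0,1,0,0,0,0,0,0,1,0,0,0,0,0,0,1,0,0,0,0,0,0,1]}}

```text
clock: 18.88
eef_pos: [467.7, 107.4, -2.8]
tool_rot: [-3.141, -0.001, -0.577]
force: [-0.4, 0.4, 4.9]
width: 16.7
gripper_force: 59.4
```

```bash
python3 - <<'E'
from h import *
todelta((512.7,-443.2,110),-10)
E
```

```text
pos [467.7 107.4  -2.8] rot [-3.1408e+00 -6.0000e-04 -5.7670e-01] -> tool dx dy dz [ 337.9  437.  -112.8] wz -23.04 clk 18.875 q7 -2.12
```

{"method": "carry_out", "body": {"deltas": [0,0,0,0,0,-0.02,1,0,0,0,0,0,-0.045,1,0,0,0,0,0,-0.05,1,0,0,0,0.0338,0.0437,0,1,0,0,0,0.0338,0.0437,0,1,0,0,0,0.0338,0.0437,0,1,0,0,0,0.0338,0.0437,0,1,0,0,0,0.0338,0.0437,0,1,0,0,0,0.0338,0.0437,0,1,0,0,0,0.0338,0.0437,0,1,0,0,0,0.0338,0.0437,0,1,0,0,0,0.0338,0.0437,0,1]}}

```text
clock: 20.38
eef_pos: [507.6, -389.8, 111.5]
tool_rot: [-3.141, 0.0, -0.577]
force: [1.6, -0.1, -1.1]
width: 16.4
gripper_force: 58.8
```

{"method": "carry_out", "body": {"deltas": [0,0,0,0.0338,0.0437,0,1,0,0,-7.7,0,0,0,1,0,0,-7.7,0,0,0,1,0,0,-7.7,0,0,0,1,0,0,0,0,0,0,1,0,0,0,0,0,0,1]}}

```text
clock: 21.12
eef_pos: [512.1, -443.3, 111.5]
tool_rot: [-3.141, 0.0, -0.176]
force: [-0.1, -0.4, -1.3]
width: 16.3
gripper_force: 58.9
```

```bash
python3 - <<'E'
from h import *
im,c=held(); rimfit(im,c,(512.7,-443.2),np.array([40,40]),80,vmin=170); todelta((512.7,-443.2,42.5),-10)
E
```

```text
held: circle [ 514.3 -445.3  126.4] rect [ 516.8 -445.3  110.1   94.8  -10.1] tcp [ 512.1 -443.3  111.5] w 16.399047610850264
fit [ 516.26 -444.3    82.67] n 2836 cover [273 365 127   0   0 267 272 308 348 278 307 291] rms 1.72
pos [ 512.2 -443.3  111.5] rot [-3.1416e+00  3.0000e-04 -1.7540e-01] -> tool dx dy dz [ 0.5 -0.2 69. ] wz -0.05 clk 21.175 q7 -1.02
```

{"method": "carry_out", "body": {"deltas": [0,0,0,0.0005,-0.0005,0.03,1,0,0,0,0,0,0.018,1,0,0,0,0,0,0.012,1,0,0,0,0,0,0.006,1,0,0,0,0,0,0.002,1,0,0,0,0,0,0,1]}}

```text
clock: 21.92
eef_pos: [513.2, -443.3, 44.1]
tool_rot: [3.141, -0.001, -0.174]
force: [-0.8, 0.1, -0.5]
width: 16.7
gripper_force: 58.8
```

{"method": "carry_out", "body": {"deltas": [0,0,0,0,0,0.0015,1,0,0,0,0,0,0,-1,0,0,0,0,0,0,-1,0,0,0,0,0,0,-1,0,0,0,0,0,0,-1,0,0,0,0,0,-0.02,-1,0,0,0,0,0,-0.05,-1,0,0,0,0,0,-0.06,-1,0,0,0,0,0,0,-1]}}

```text
clock: 23.05
eef_pos: [516.3, -446.1, 179.8]
tool_rot: [3.135, -0.012, -0.174]
force: [1.6, 0.4, 0.1]
width: 85.5
gripper_force: 0.0
```

```bash
python3 - <<'E'
from h import *
lidseat((512.7,-443.2),115)
todelta((460.4,-105,130),7.7)
E
```

```text
seat [ 512.5 -444.    97.    94.3  -10.1] [[269.24726131 196.09881309]]
pos [ 514.6 -444.5  176.5] rot [ 3.138  -0.0064 -0.1737] -> tool dx dy dz [-112.  -325.1   46.5] wz -17.65 clk 23.1 q7 -1.03
```

lid_square is on at the right centre and angle. The 97 mm reading probably includes some glass wall, and I'll check that at the end. Now the oblong lid.

{"method": "carry_out", "body": {"deltas": [0,0,0,-0.016,-0.0464,0.0066,-1,0,0,0,-0.016,-0.0464,0.0066,-1,0,0,0,-0.016,-0.0464,0.0066,-1,0,0,0,-0.016,-0.0464,0.0066,-1,0,0,0,-0.016,-0.0464,0.0066,-1,0,0,0,-0.016,-0.0464,0.0066,-1,0,0,0,-0.016,-0.0464,0.0066,-1,0,0,-8.8,0,0,0,-1,0,0,-8.8,0,0,0,-1,0,0,0,0,0,0,-1,0,0,0,0,0,0,-1]}}

```text
clock: 24.48
eef_pos: [458.2, -103.9, 125.7]
tool_rot: [-3.141, 0.001, 0.13]
force: [0.7, -0.2, 0.1]
width: 85.3
gripper_force: 0.0
```

```bash
python3 - <<'E'
from h import *
lidlook((460.4,-105),"w10",125); todelta((460.4,-105,-3.5),7.7)
E
```

```text
plate circle [ 458.6 -107.   146.2] rect [ 458.6 -106.8  120.2   86.8    7.6] grip [ 460.5 -106.7   52.2   16.3    8.1]
pos [ 458.4 -103.9  125.7] rot [-3.1415e+00  6.0000e-04  1.3090e-01] -> tool dx dy dz [  1.9   1.3 129.2] wz -0.2 clk 24.525 q7 -1.28
```

{"method": "carry_out", "body": {"deltas": [0,0,-0.2,0.0009,0.0022,0.05,-1,0,0,0,0,0,0.045,-1,0,0,0,0,0,0.02,-1,0,0,0,0,0,0.0142,-1,0,0,0,0,0,0,-1,0,0,0,0,0,0,1,0,0,0,0,0,0,1,0,0,0,0,0,0,1,0,0,0,0,0,0,1,0,0,0,0,0,0,1,0,0,0,0,0,0,1]}}

```text
clock: 25.9
eef_pos: [460.2, -105.9, -2.6]
tool_rot: [3.141, -0.001, 0.137]
force: [-0.4, 0.1, 5.7]
width: 16.4
gripper_force: 59.3
```

```bash
python3 - <<'E'
from h import *
todelta((366.3,278.4,110),-2.3)
E
```

```text
pos [ 460.2 -105.9   -2.6] rot [ 3.1413e+00 -9.0000e-04  1.3680e-01] -> tool dx dy dz [ -40.6 -393.5 -112.6] wz 10.14 clk 25.9 q7 -1.29
```

{"method": "carry_out", "body": {"deltas": [0,0,0,0,0,-0.02,1,0,0,0,0,0,-0.045,1,0,0,0,0,0,-0.05,1,0,0,0,-0.0051,-0.0492,0,1,0,0,0,-0.0051,-0.0492,0,1,0,0,0,-0.0051,-0.0492,0,1,0,0,0,-0.0051,-0.0492,0,1,0,0,0,-0.0051,-0.0492,0,1,0,0,0,-0.0051,-0.0492,0,1,0,0,0,-0.0051,-0.0492,0,1,0,0,0,-0.0049,-0.0491,0,1,0,0,10.1,0,0,0,1]}}

```text
clock: 27.4
eef_pos: [364.5, 283.2, 111.8]
tool_rot: [-3.139, -0.0, -0.036]
force: [-0.2, -1.3, -1.1]
width: 16.3
gripper_force: 58.8
```

{"method": "carry_out", "body": {"deltas": [0,0,0,0,0,0,1,0,0,0,0,0,0,1]}}

```text
clock: 27.65
eef_pos: [366.0, 277.7, 111.7]
tool_rot: [3.141, 0.0, -0.038]
force: [0.2, 0.0, -0.9]
width: 16.4
gripper_force: 58.8
```

```bash
python3 - <<'E'
from h import *
im,c=held(); todelta((366.3,278.4,42.5),-2.3)
E
```

```text
held: circle [370.1 276.3 137.1] rect [368.1 276.6 130.   86.8  -2.3] tcp [366.  277.7 111.7] w 16.3104580693938
pos [366.  277.6 111.8] rot [ 3.1413e+00  1.0000e-04 -3.8400e-02] -> tool dx dy dz [ 0.2 -0.8 69.3] wz 0.1 clk 27.7 q7 -2.2
```

{"method": "carry_out", "body": {"deltas": [0,0,0,0.0005,-0.0012,0.03,1,0,0,0,0,0,0.018,1,0,0,0,0,0,0.012,1,0,0,0,0,0,0.006,1,0,0,0,0,0,0.002,1,0,0,0,0,0,0,1]}}

```text
clock: 28.45
eef_pos: [366.7, 279.8, 44.0]
tool_rot: [-3.141, -0.0, -0.039]
force: [-0.1, -0.6, -0.1]
width: 16.3
gripper_force: 58.8
```

{"method": "carry_out", "body": {"deltas": [0,0,0,0,0.0005,0.0015,1,0,0,0,0,0,0,-1,0,0,0,0,0,0,-1,0,0,0,0,0,0,-1,0,0,0,0,0,0,-1,0,0,0,0,0,-0.02,-1,0,0,0,0,0,-0.05,-1,0,0,0,0,0,-0.06,-1,0,0,0,0,0,0,-1,0,0,0,0,0,0,-1]}}

```text
clock: 29.7
eef_pos: [366.0, 279.0, 172.2]
tool_rot: [-3.142, 0.0, -0.039]
force: [-0.5, 0.5, -0.8]
width: 85.2
gripper_force: 0.0
```

```bash
python3 - <<'E'
from h import *
s,c=grab("scene"); s=cv2.resize(s[120:330,140:420],(800,600),interpolation=cv2.INTER_CUBIC); cv2.imwrite("pics/final_s.png",s)
lidseat((366.3,278.4),120,save="w12")
im,ct=grab("top"); M=masks(im)
for n,p in dict(L=(542.4,435.1),S=(385.6,-273.8),Q=(512.7,-443.2),O=(366.3,278.4)).items():
    print(n,rect(cast(blob(M['white']|M['teal'],proj([[*p,58]],ct)[0],26),58,ct)))
E
```

```text
seat [365.4 278.2 120.4  86.5  -2.3] [[273.04923988 191.50649462]]
L [543.6 433.9 114.1 112.9 -88.7]
S [ 385.3 -272.6   82.8   79.9   44.7]
Q [ 514.  -437.3  106.6   94.8   80.1]
O [399.3 276.5  88.1  54.9  86.4]
```

View pics/final_s.png

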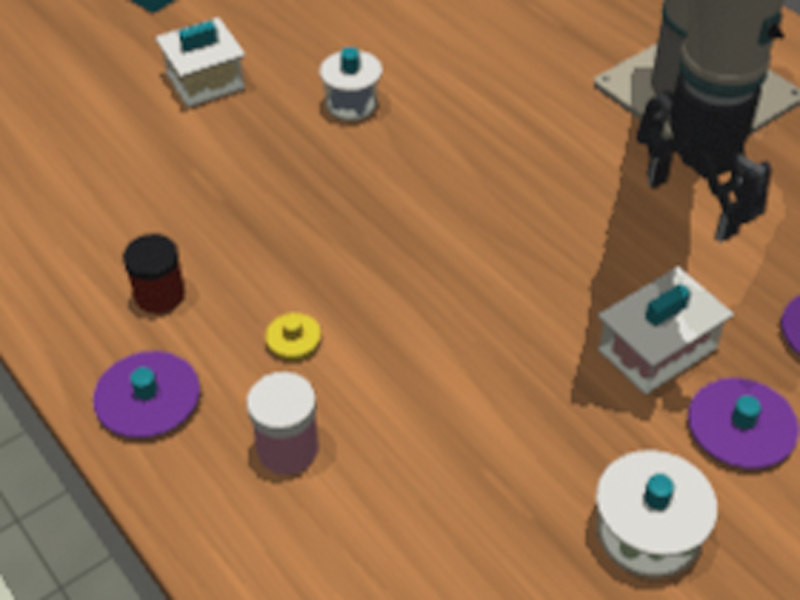

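All four lids sit level: square (200,60), small (350,80), oblong (667,325) and large (657,520) in the crop. The spare lid, the jar and the purple lids are where they were. The square's extra length in the top view is the pot wall facing the camera. Handing in.

```bash
python3 -c "
from cell import ctrl
print(ctrl.finish_job())"
```

```text
the job is handed in; nothing more can be done
None
```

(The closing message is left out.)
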